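# Slide a drill cover onto its locating pins

## Robot

A 6-joint arm with a two-finger parallel gripper is mounted at the origin on a cart in front of the work surface, level with it; the furniture and walls round the work are solid. World frame = base frame: x ahead of the robot, y to its left, z up, the work surface at z = 0. Lengths are in m, angles in rad, forces in N, time in s.
With the tool pointing down it reaches from about 0.2 to 0.875 m from the base axis. Payload 3.4 kg.
Tool frame: the origin (TCP) lies between the finger pads; the fingertips stand 25 mm ahead of it and the grasp point (between the pads) lies 6 mm ahead of it (r.nose_length is the z of the fingertips in the tool frame, in m); z points along the fingers, x is the direction in which the jaws open and shut, and the axes are right-handed (so a half turn about z gives the same grasp; the last joint's range is limited). The gripper opens to 94 mm and grips with 3 to 60 N. Pads are 16 mm wide; open, the fingers measure 119 mm over their backs; the gripper's body (75 mm by 177 mm) begins 78 mm behind the grasp point.
Start: joints at [-1.299, 0.276, 1.505, -0, 1.361, -0.121], TCP at [0.22, -0.531, 0.209] pointing down, gripper open.
Joint ranges: [-2.89, 2.89], [-0.75, 2.08], [0.22, 2.7], [-1.18, 4.32], [0.11, 2.71], [-2.7, 2.7]. Speed limits (rad/s): [2.57, 2.57, 3.14, 3.14, 3.14, 3.14].

## Interface

Orientations are given as a unit quaternion [w, x, y, z].
In Python, from plant import r, gripper_to, inverse_kinematics, vision, models, telemetry gives the robot as it stands. Calls block until the motion is done:
- r.move_to(position, orientation): joint-space move of the TCP to a pose.
- r.move_l(position, rot=None, vel=0.15, guard=None): straight line of the TCP; rot=None keeps the orientation; vel is the mean speed in m/s. With guard (N) it stops when the force on the tool has changed by that much, and returns True; else False.
- r.movej(angles): joint-space move.
- gripper_to(opening, f_grip=None): finger opening in m; f_grip is the grip in N (None keeps the last); returns when the fingers have stopped.
- r.hold(seconds).
- inverse_kinematics(position, orientation): joint angles nearest the present ones, or None.
- vision.snapshot(name): name is "side" or "top"; returns the picture (420x560x3 uint8, red, green, blue); there is no depth.
- vision.get_calibration(name): a dict with "fx", "fy", "cx", "cy" (pixels), "position" and "orientation" of the camera in the world. Camera axes: x right, y down, z forward; pixel columns grow to the right and rows downward; lengths in m; the calibration is good to about 2 mm. A picture is of the moment at which its call begins. get_calibration takes no time and is no camera call.
A pose or a line that the arm cannot do raises r.PlanningError and nothing moves.
- r.sign_off(): hands the job in, once; it reports no verdict.
Trained networks look in the newest picture that a camera, given by its name, has taken for a name from the list of things; names that differ only in an ending like _2 or _b are one class to them, and where a whole thing is asked for, a point or a joint stands for the part that bears it (a point fixed in the world has none). Each returns a list of dicts, best first, with "score" (0 to 1); they miss things now and then, are a little off and sometimes report something else, mostly with a low value. They report only what shows in the picture. A call takes as long as a camera call. They do not tell look-alikes from the thing itself.
- models.boxes_of(thing, camera): "at" ([x, y, z] in m, in world coordinates, good to about 4 mm: the middle of the surface that is visible of it).
- models.regions_of(thing, camera): "pixels" (420x560 bool, what is visible of it).
- models.mark_of(thing, camera): "at" ([x, y, z] in m, in world coordinates, good to about 4 mm: a listed point, or the origin of a listed thing).
Readings, each from a call of its own:
- telemetry.current_t(): time.
- telemetry.current_joints(): joint angles.
- telemetry.current_dq(): joint speeds.
- telemetry.current_joint_efforts(): joint torques, N m.
- telemetry.current_ee_pos(): TCP position.
- telemetry.current_tool_rot(): TCP orientation.
- telemetry.current_wrist_force(): force on the tool from outside, world axes, zero at the start.
- telemetry.current_torque(): the same for the moment, N m.
- telemetry.current_opening(): finger opening in m.
Only numpy, scipy, OpenCV 4.12 (cv2) and the standard library are available. Lean on these libraries where they do the work, as an engineer would, in place of code of your own. Each camera call takes 0.05 s, during which the arm holds its last target.

## Task

Take the plywood guard board off the jig and lean it, sloping, on the grey rest: lower end behind the toe strip, upper part against the upright. Then set the blue drill cover level between the jig's fences at the right-hand end of the bed (cover end level with bed end), so that it rests on the tips of the locating pins, and slide it to the left until it drops fully home over the pins. Finish while still gripping the black handle and pressing the cover firmly down (a push of about 15 N), without letting go, and leave the other things where they are.

Things in the scene. Friction and masses are not known exactly. Their poses are not given: they have to be found in the camera images.
- jig: Fixed jig: aluminium bed 101 x 172 mm (x, y), 12 mm thick; origin at the centre of its underside, z up, +y to the robot's left along the channel; yaw up to 0.25 rad. Dark steel fences along both long sides, tops at z = 32 mm; the open-ended channel between them is 73 mm wide up to z = 26 mm, with 45 degree lead-ins above. Four brass locating pins stand on the bed.
- pins_middle (a point): Point of the jig at the height of the pin tips (8 mm above the bed), middle of the channel. The pins (10 mm in diameter) form a rectangle 40 mm across (jig x) by 72 mm along (jig y); its centre is preset anywhere from 7 mm right to 7 mm left of this point along jig y. This is not reported: find it by sliding the cover, or look once the board is off.
- cover_start (a point): Point of the jig, 16 mm right (jig -y) of its middle, 20 mm above its origin: where the cover's origin is when the cover lies on the pin tips, level with the bed's right-hand end. From here it rides on the tips and, if held loosely, drops by its weight 9 to 23 mm farther left (jig +y); the pins then block it. Slide slowly, about 20 mm/s.
- cover: Loose blue drill cover, plate 70 x 140 x 14 mm (x, y, z), 0.14 to 0.28 kg, origin at the centre of its underside, z up. Underneath: four blind pockets 14 mm wide, 10 mm deep, in the same 40 x 72 mm rectangle as the pins, centred on the origin. Fully home on the bed its origin is 12 mm above the jig's (20 mm on the tips). Starts on the table left or right of the jig, yaw up to 0.25 rad.
- handle (a point): Grip point in the cover's black rib handle, 37 mm above the cover's origin: the rib is 16 mm thick along the cover's y (fingers close along y), 44 mm long along x, and reaches from 14 to 49 mm above the origin. Loosely held, with 5 mm of air at each side, the trailing finger pushes the cover along y.
- board: Loose plywood guard board, 160 x 62 x 8 mm (x, y, z), 0.12 kg, origin at the centre of its underside. Starts lying across both fences of the jig over the pins, underside 32 mm above the jig's origin, its long axis x along the jig's x within 0.1 rad. Grip it across its 62 mm width.
- rest: Fixed grey rest for leaning the board on, foot plate 120 x 80 x 6 mm; origin on the table, x away from the robot within 0.25 rad, z up. Toe strip at the robot side, x from -65 to -58 mm, top at z = 16 mm; upright with its robot-side face at x = 37 mm, 10 mm thick, 65 mm high. Stands left or right of the jig, opposite the cover.
- toe (a point): Middle of the inner corner of the rest's foot plate and toe strip, at rest x = -58 mm, z = 6 mm: the board's lower end belongs here, its long axis along the rest's x.
- edge (a point): Middle of the top edge of the rest's upright, at rest x = 37 mm, z = 65 mm: the board's underside leans here; it then slopes at about 32 degrees.
- red_plug: Red plug, 36 mm in diameter, 50 mm high; origin under its centre. Bystander.
- masking_tape: Roll of masking tape lying flat, 105 mm across, 25 mm high; origin under its centre. Bystander.
- green_channel: Bent green plastic tray piece, 48 x 82 x 30 mm; origin under its centre. Bystander.
Mind the look-alikes: they are no part of the job. Of the things shaped like the cover, the blue one is meant.

How it is judged:
On the way, in this order (a step that is already met when the one before it is completed fails the run):
1. the board leans on the rest, released (angle between board's own z axis and vertical between 0.4 and 0.8 rad and contact force between board and rest above 0.2 N and horizontal distance between board and rest below 0.04 m and contact force between board and the fingers below 0.05 N and angle between the y axis of board and the y axis of rest, either way round below 0.26 rad and linear speed of board below 0.03 m/s), for 0.3 s.
2. the cover lies level between the fences on the pin tips, at the right-hand end of the bed (z of cover in the frame of jig between 0.0175 and 0.0235 m and x of cover in the frame of jig between -0.004 and 0.004 m and y of cover in the frame of jig between -0.03 and -0.008 m and angle between cover's own z axis and vertical below 0.1 rad), for 0.1 s.
3. the cover has dropped home over the pins (z of cover in the frame of jig between 0.009 and 0.0145 m and x of cover in the frame of jig between -0.004 and 0.004 m and y of cover in the frame of jig between -0.012 and 0.012 m and angle between cover's own z axis and vertical below 0.06 rad and angle between the y axis of cover and the y axis of jig, either way round below 0.08 rad), for 0.2 s.
At the end, for the whole second after the job is handed in: Board on the rest, released, sloping 23 to 46 degrees along the rest's x (yaw within 0.26 rad, 40 mm of its middle); cover home (origin 9 to 14.5 mm above the jig's), level, still gripped (over 3 N) and pressed on the bed with over 5 N; all at rest; bystanders within 30 mm of their places (all of step 3 and angle between board's own z axis and vertical between 0.4 and 0.8 rad and contact force between board and rest above 0.2 N and horizontal distance between board and rest below 0.04 m and contact force between board and the fingers below 0.05 N and angle between the y axis of board and the y axis of rest, either way round below 0.26 rad and contact force between cover and jig above 5 N and contact force between cover and the fingers above 3 N and linear speed of each of cover, board below 0.02 m/s and distance of each of red_plug, masking_tape, green_channel from where it was at the start of the episode below 0.03 m); the arm keeps its last pose, push and grip.
It fails at once if a bystander is pushed away or knocked over (distance of any of red_plug, masking_tape, green_channel from where it was at the start of the episode above 0.03 m).
It also fails if it takes over 67 s, if anything falls off the work surface, if the arm or the gripper's body presses on something with over 40 N, if the wrist force passes 120 N, or if a joint passes its speed limit or range.

## Working session

There is one attempt and no reset: what is moved stays moved. The work goes in short steps, each a Python script; the robot and the scene stay as the last script left them, time stands still between calls to the robot, and variables do not carry over. Pictures are saved under pics/ and viewed, and the job is handed in when it is done.

```bash
ls -la; mkdir -p pics; python3 - <<'E'
from plant import r, gripper_to, inverse_kinematics, vision, models, telemetry
import cv2
for c in ["side","top"]:
    im=vision.snapshot(c); cv2.imwrite(f"pics/{c}0.png",im[:,:,::-1]); print(vision.get_calibration(c))
    
for c in ["side","top"]:
  for t in ["jig","cover","handle","board","rest","toe","edge","pins_middle","cover_start","red_plug","masking_tape","green_channel"]:
    print(c,t,[(d["at"].round(4).tolist() if hasattr(d["at"],"round") else d["at"],round(d["score"],2)) for d in models.mark_of(t,c)])
print(telemetry.current_t(), r.nose_length)
E
```

```text
total 12
drwxr-xr-x  3 agent agent 4096 Dec  7 00:32 .
drwxr-xr-x 23 root  root  4096 Dec  7 00:32 ..
drwxr-xr-x  2 agent agent 4096 Dec  7 00:32 pics
{'fx': 528.1277833511955, 'fy': 528.1277833511955, 'cx': 282.1717120110181, 'cy': 206.09304931413334, 'position': array([0.56755472, 1.03039817, 0.80596652]), 'orientation': array([ 0.01042379,  0.00119929,  0.88169153, -0.4717096 ])}
{'fx': 429.5104465418587, 'fy': 429.5104465418587, 'cx': 274.56109713444647, 'cy': 213.3489131362754, 'position': array([ 0.40060759, -0.06524443,  1.22707294]), 'orientation': array([-0.0478735 ,  0.71029861, -0.69888495,  0.06887557])}
side jig [([0.4601, 0.013, -0.0005], 0.89)]
side cover [([0.5109, -0.2387, 0.0022], 0.96), ([0.4922, -0.4258, -0.0021], 0.84)]
side handle [([0.512, -0.2448, 0.0385], 0.95), ([0.4911, -0.426, 0.0368], 0.82)]
side board [([0.4606, 0.006, 0.0321], 0.76)]
side rest [([0.5034, 0.2617, -0.0035], 0.77)]
side toe [([0.4438, 0.2609, 0.0038], 0.71)]
side edge [([0.5364, 0.2666, 0.0688], 0.65)]
side pins_middle [([0.4579, 0.0114, 0.0162], 0.65)]
side cover_start [([0.4586, -0.0039,
[... 188 characters left out ...]
, 0.0031], 0.91)]
top jig []
top cover [([0.5163, -0.2371, 0.0015], 0.83), ([0.4879, -0.425, 0.0019], 0.74)]
top handle [([0.5161, -0.2401, 0.0359], 0.83), ([0.4926, -0.4254, 0.0373], 0.66)]
top board [([0.4622, 0.002, 0.0313], 0.81)]
top rest [([0.4993, 0.261, -0.0032], 0.58)]
top toe [([0.4397, 0.2555, 0.005], 0.92), ([0.4634, 0.0099, 0.0206], 0.22)]
top edge [([0.5159, -0.2388, 0.0316], 0.21)]
top pins_middle [([0.4629, 0.0106, 0.0219], 0.88)]
top cover_start [([0.4586, -0.0042, 0.0208], 0.77)]
top red_plug [([0.7226, 0.2296, -0.0003], 0.45)]
top masking_tape [([0.7199, -0.2258, 0.0025], 0.92), ([0.4585, 0.016, 0.0052], 0.58)]
top green_channel [([0.7287, 0.0289, 0.0021], 0.76)]
1.3 0.025
```

View pics/side0.png

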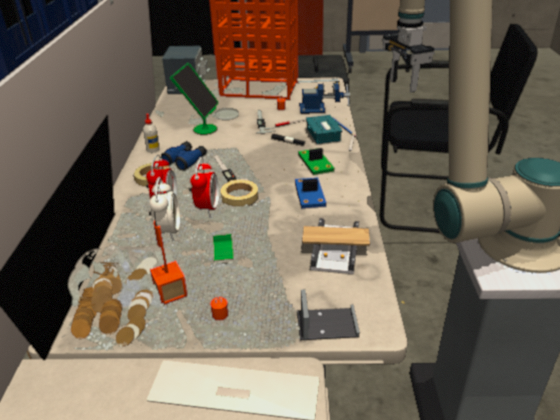

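View pics/top0.png

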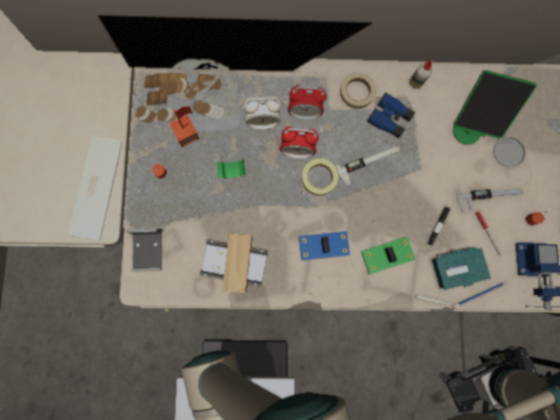

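Candidates for the cover are the blue one at side (310,192) / top (325,246) and the green look-alike at side (316,160) / top (388,256). The text says blue, so I choose the first. Next I'll take a close rectified crop and measure the yaws.

```bash
cat > h.py <<'E'
from plant import r, gripper_to, inverse_kinematics, vision, models, telemetry
import cv2, numpy as np
from scipy.spatial.transform import Rotation as R
def K(c):
    d=vision.get_calibration(c); q=np.array(d["orientation"]); return d,R.from_quat(q[[1,2,3,0]]).as_matrix()
def back(c,uv,z):
    d,M=K(c); uv=np.atleast_2d(uv).astype(float)
    ray=np.c_[(uv[:,0]-d["cx"])/d["fx"],(uv[:,1]-d["cy"])/d["fy"],np.ones(len(uv))]@M.T
    p=np.array(d["position"]); return p+ray*((z-p[2])/ray[:,2])[:,None]
def proj(c,P):
    d,M=K(c); q=(np.atleast_2d(P)-d["position"])@M
    return np.c_[q[:,0]/q[:,2]*d["fx"]+d["cx"],q[:,1]/q[:,2]*d["fy"]+d["cy"]]
def rect(c,im,z,x0,x1,y0,y1,s=2000):
    # rectified: right = -y world, up = +x
    W=int((y1-y0)*s);H=int((x1-x0)*s)
    src=proj(c,[[x1,y1,z],[x1,y0,z],[x0,y0,z],[x0,y1,z]]).astype(np.float32)
    dst=np.float32([[0,0],[W,0],[W,H],[0,H]])
    return cv2.warpPerspective(im,cv2.getPerspectiveTransform(src,dst),(W,H),flags=cv2.INTER_CUBIC)
def triang(uvs,uvt):
    A=[];b=[]
    for c,uv in (("side",uvs),("top",uvt)):
        o=np.array(K(c)[0]["position"]); d=back(c,uv,0)[0]-o; d/=np.linalg.norm(d)
        Pm=np.eye(3)-np.outer(d,d); A.append(Pm); b.append(Pm@o)
    return np.linalg.lstsq(np.vstack(A),np.hstack(b),rcond=None)[0]
def qd(tilt_axis_yaw):
    "tool down, tool x along world direction angle yaw"
    c,s=np.cos(tilt_axis_yaw),np.sin(tilt_axis_yaw)
    x=np.array([c,s,0]);z=np.array([0,0,-1.]);return quat(x,z)
def quat(x,z):
    x=np.array(x,float);z=np.array(z,float)
    q=R.from_matrix(np.c_[x,np.cross(z,x),z]).as_quat(); return q[[3,0,1,2]]
E
python3 - <<'E'
from h import *
side=vision.snapshot("side");top=vision.snapshot("top")
for t,z in [("cover",.014),("board",.04),("rest",.006)]:
  for c in ("top","side"):
    for g in models.regions_of(t,c)[:2]:
        m=g["pixels"].astype(np.uint8); cs,_=cv2.findContours(m,cv2.RETR_EXTERNAL,cv2.CHAIN_APPROX_NONE)
        k=max(cs,key=len)[:,0,:]; w=back(c,k,z)[:,:2]
        (cx,cy),(a,b),an=cv2.minAreaRect((w*1000).astype(np.float32))
        print(t,c,round(g["score"],2),"ctr",round(cx,1),round(cy,1),"size",round(a,1),round(b,1),"ang",round(an,2))
a=rect("top",top,.012,.35,.65,-.36,.36,1100); b=rect("side",side,.012,.35,.65,-.36,.36,1100)
cv2.imwrite("pics/rect0.png",np.vstack([a,b])[:600,:800,::-1] if 0 else np.vstack([a,b])[:,:,::-1])
print(a.shape)
E
```

```text
cover top 0.9 ctr 513.8 -240.7 size 75.4 142.1 ang 5.76
cover top 0.65 ctr 489.0 -423.6 size 71.6 144.9 ang 18.01
cover side 0.87 ctr 487.1 -409.1 size 86.4 166.7 ang 17.67
cover side 0.8 ctr 515.2 -225.8 size 71.1 159.0 ang 6.46
board top 0.89 ctr 460.9 3.0 size 63.1 161.6 ang 85.83
board top 0.24 ctr 468.6 62.7 size 65.4 98.7 ang 79.63
board side 0.79 ctr 461.4 12.9 size 69.8 158.4 ang 85.78
board side 0.27 ctr 501.0 270.3 size 115.6 139.5 ang 1.65
rest top 0.84 ctr 494.6 263.8 size 121.9 89.9 ang 6.08
rest side 0.72 ctr 470.9 58.2 size 103.8 106.4 ang 81.45
(330, 792, 3)
```

View pics/rect0.png

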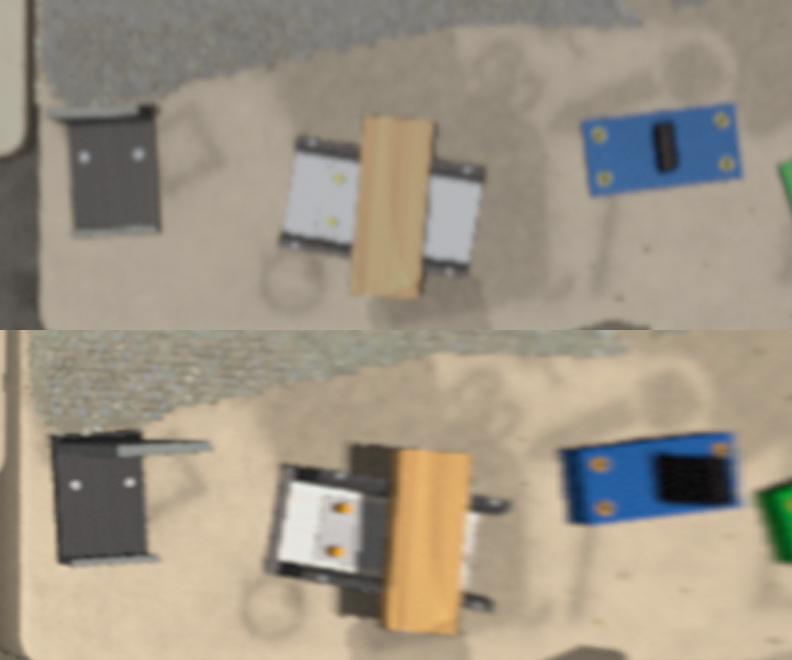

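The crop confirms that the blue cover with the black rib is right of the jig, with the green one a look-alike further right. It has yaw about +0.106. The board lies on the jig at about (0.461, 0.004) with yaw about -0.073. The rest is at about (0.5005, 0.2615) with yaw about +0.05, and the jig yaw is about -0.17. First I'll plan the board move with IK checks.

```bash
cat >> h.py <<'E'
BY=-0.073; BC=np.array([.461,.004])
RC=np.array([.5005,.2615]); RY=.05
def lean_pose(lx=-.049,lz=.008,th=np.radians(34.9),along=0.0,deep=.006):
    ex=np.array([np.cos(RY),np.sin(RY),0]); ey=np.array([-np.sin(RY),np.cos(RY),0]); ez=np.array([0,0,1.])
    bx=np.cos(th)*ex+np.sin(th)*ez; n=-np.sin(th)*ex+np.cos(th)*ez
    p=np.r_[RC,0]+lx*ex+lz*ez+(.08+along)*bx   # underside point
    tcp=p+n*(deep+.006)     # grasp point deep mm above underside
    return tcp,-n,ey,bx
E
python3 - <<'E'
from h import *
print(telemetry.current_tool_rot(), telemetry.current_ee_pos(),telemetry.current_opening())
tcp,z,ey,bx=lean_pose()
print(tcp)
for s in (1,-1):
    by=np.array([-np.sin(BY),np.cos(BY),0])*s
    print(s,inverse_kinematics([*BC,.12],quat(by,[0,0,-1])),inverse_kinematics([*BC,.044],quat(by,[0,0,-1])),inverse_kinematics(tcp,quat(s*ey,z)),inverse_kinematics(tcp+[0,0,.1],quat(s*ey,z)))
E
```

```text
[ 2.74977550e-05  8.31493852e-01 -5.55533953e-01  1.88205763e-05] [ 0.22008644 -0.53125109  0.2092931 ] 0.09444244265349237
[0.51023422 0.26198712 0.06361349]
1 [-1.42434497e-01  1.78113991e-01  1.87840320e+00 -4.44089210e-16
  1.08507547e+00 -1.64023082e+00] [-1.42434497e-01  2.69826399e-01  1.98592535e+00 -4.44089210e-16
  8.85840902e-01 -1.64023082e+00] [ 0.5321998   0.25518639  2.20669139 -1.14206296  0.29602856 -0.04030495] [ 0.5321998   0.09402859  2.06239763 -0.58188569  0.50379475 -0.64262543]
-1 [-1.42434497e-01  1.78113991e-01  1.87840320e+00 -4.44089210e-16
  1.08507547e+00  1.50136183e+00] [-1.42434497e-01  2.69826399e-01  1.98592535e+00 -4.44089210e-16
  8.85840902e-01  1.50136183e+00] None [ 0.5321998   0.09402859  2.06239763 -0.58188569  0.50379475  2.49896723]
```

```bash
cat >> h.py <<'E'
def rotabout(v,axis,a): return R.from_rotvec(np.array(axis)*a).apply(v)
def pick_pose(tl=.3,along=.003,deep=.008):
    bx=np.array([np.cos(BY),np.sin(BY),0]); by=np.array([-np.sin(BY),np.cos(BY),0])
    z=np.array([0,0,-1.])*np.cos(tl)-bx*np.sin(tl)
    g=np.r_[BC,.032]+along*bx+deep*np.array([0,0,1])
    return g-.006*z, z, by
def lean2(tl=.3,along=.003,deep=.008,th=np.radians(34.9),lx=-.049,lz=.008):
    tcp,z,ey,bx=lean_pose(lx,lz,th,along,deep)
    g=tcp+.006*z
    n=-z
    z2=z*np.cos(tl)-bx*np.sin(tl)
    return g-.006*z2,z2,ey
E
python3 - <<'E'
from h import *
for tl in (.25,.35,.45):
  for s in (1,-1):
    p,z,y=pick_pose(tl); q,z2,y2=lean2(tl)
    print(tl,s,p,q)
    for a,b,c in((p,z,y),(p-.08*z,z,y),(p+[0,0,.12],z,y),(q,z2,y2),(q+[0,0,.08],z2,y2)):
        k=inverse_kinematics(a,quat(s*c,b)); print("   ",None if k is None else k.round(3))
E
```

```text
0.25 1 [0.46547248 0.00367293 0.04581347] [0.51287126 0.26211908 0.06766656]
    [-0.13   0.408  1.786 -0.015  1.198 -1.62 ]
    [-0.128  0.354  1.644 -0.014  1.393 -1.622]
    [-0.13   0.291  1.625 -0.014  1.474 -1.625]
    [ 0.442  0.264  1.998 -0.256  0.56  -0.983]
    [ 0.442  0.167  1.884 -0.195  0.766 -1.06 ]
0.25 -1 [0.46547248 0.00367293 0.04581347] [0.51287126 0.26211908 0.06766656]
    [-0.13   0.408  1.786 -0.015  1.198  1.521]
    [-0.128  0.354  1.644 -0.014  1.393  1.52 ]
    [-0.13   0.291  1.625 -0.014  1.474  1.517]
    [ 0.442  0.264  1.998 -0.256  0.56   2.158]
    [ 0.442  0.167  1.884 -0.195  0.766  2.082]
0.35 1 [0.46604392 0.00363114 0.04563624] [0.51344186 0.26214763 0.06784902]
    [-0.126  0.467  1.713 -0.019  1.311 -1.616]
    [-0.124  0.428  1.56  -0.018  1.503 -1.618]
    [-0.126  0.354  1.561 -0.018  1.577 -1.621]
    [ 0.413  0.29   1.917 -0.142  0.697 -1.11 ]
    [ 0.413  0.202  1.804 -0.117  0.896 -1.146]
0.35 -1 [0.46604392 0.00363114 0.04563624] [0.51344186 0.26214763 0.06784902]
    [-0.126  0.467  1.713 -0.019  1.311  1.526]
    [-0.124  0.428  1.56  -0.018  1.503  1.524]
    [-0.126  0.354  1.561 -0.018  1.577  1.521]
    [ 0.413  0.29   1.917 -0.142  0.697  2.032]
    [ 0.413  0.202  1.804 -0.117  0.896  1.995]
0.45 1 [0.46659485 0.00359085 0.04540268] [0.51402782 0.26217696 0.06797353]
    [-0.123  0.527  1.643 -0.022  1.421 -1.613]
    [-0.121  0.503  1.478 -0.021  1.611 -1.615]
    [-0.123  0.416  1.499 -0.022  1.675 -1.618]
    [ 0.386  0.324  1.836 -0.071  0.833 -1.191]
    [ 0.386  0.244  1.723 -0.061  1.025 -1.207]
0.45 -1 [0.46659485 0.00359085 0.04540268] [0.51402782 0.26217696 0.06797353]
    [-0.123  0.527  1.643 -0.022  1.421  1.529]
    [-0.121  0.503  1.478 -0.021  1.611  1.527]
    [-0.123  0.416  1.499 -0.022  1.675  1.523]
    [ 0.386  0.324  1.836 -0.071  0.833  1.951]
    [ 0.386  0.244  1.723 -0.061  1.025  1.935]
```

```bash
python3 - <<'E'
from h import *
p,z,y=pick_pose(.35); q=quat(y,z)
r.move_to(p-.08*z,q)
print(telemetry.current_t())
r.move_l(p,vel=.12,guard=8) and print("contact",telemetry.current_ee_pos(),p)
print(gripper_to(.05,25),telemetry.current_opening(),telemetry.current_wrist_force())
r.move_l(p+[0,0,.1],vel=.15)
print(telemetry.current_opening(),telemetry.current_wrist_force(),telemetry.current_t())
for c in("side","top"): cv2.imwrite(f"pics/{c}1.png",vision.snapshot(c)[:,:,::-1])
E
python3 -c "
import cv2,numpy as np
cv2.imwrite('pics/c1.png',np.hstack([cv2.resize(cv2.imread(f'pics/{c}1.png')[120:330,100 if c=='top' else 200:380 if c=='top' else 480],None,fx=1.4,fy=1.4) for c in('side','top')]))"
```

```text
3.875
False 0.05027748793308439 [ 0.40531923 -0.43862115  4.46999799]
0.04983989958458091 [-0.61597843  0.47480418 -0.72684427] 6.3333
```

View pics/c1.png

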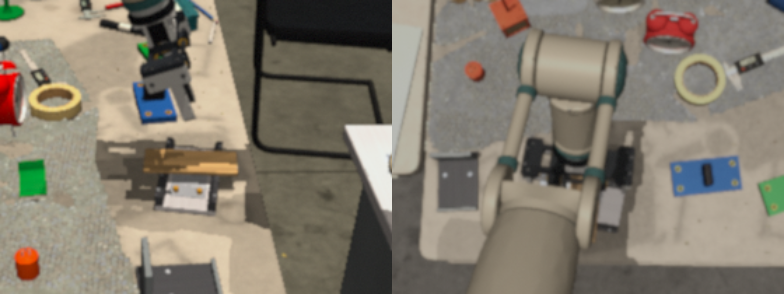

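```bash
python3 - <<'E'
from h import *
print(telemetry.current_ee_pos(),telemetry.current_tool_rot(),telemetry.current_opening())
p,z,y=pick_pose(.35);print(p,quat(y,z))
im=vision.snapshot("side");cv2.imwrite("pics/s2.png",cv2.resize(im[100:300,260:440,::-1],None,fx=3,fy=3,interpolation=cv2.INTER_CUBIC))
for c in ("side",): print(models.mark_of("board",c),models.boxes_of("board",c))
E
```

```text
[0.46530737 0.00371965 0.14457619] [-0.12841484  0.72110889  0.67028956 -0.11926233] 0.049998925211332104
[0.46604392 0.00363114 0.04563624] [-0.12752367  0.72125259  0.67043348 -0.11853842]
[{'at': [0.4588, 0.0057, 0.0315], 'score': 0.83}] [{'at': [0.4596, 0.0119, 0.039], 'score': 0.65}]
```

View pics/s2.png

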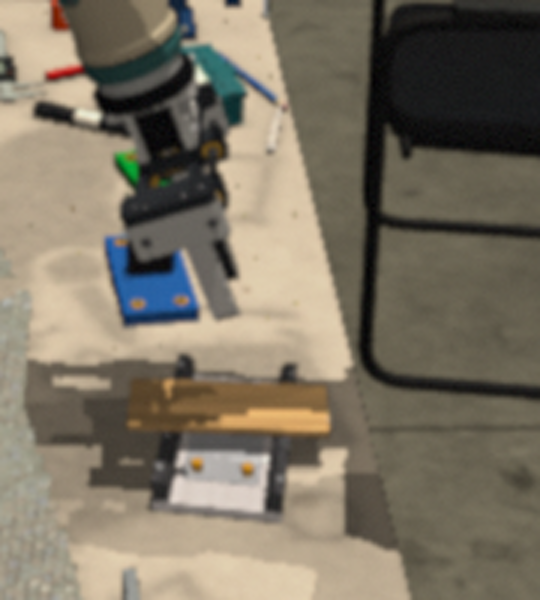

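The picture shows the board still lying in place (crop about (230,405)), so the jaws closed above or past it. I'll retry deeper, with monitoring.

```bash
python3 - <<'E'
from h import *
gripper_to(.094)
p,z,y=pick_pose(.35,along=.010,deep=.004); q=quat(y,z)
print(telemetry.current_opening())
r.move_l(p-.03*z,q,vel=.15)
print(r.move_l(p,vel=.08,guard=8),telemetry.current_ee_pos(),p,telemetry.current_wrist_force())
for o in (.08,.07,.062,.055):
    print(o,gripper_to(o,25),telemetry.current_opening(),telemetry.current_wrist_force().round(2))
    if telemetry.current_opening()>o+.003: break
im=vision.snapshot("side");cv2.imwrite("pics/s3.png",cv2.resize(im[100:300,260:440,::-1],None,fx=3,fy=3,interpolation=cv2.INTER_CUBIC))
print(telemetry.current_t())
E
```

```text
0.0942888813656698
False [0.47318658 0.00311911 0.04196864] [0.47302527 0.00312059 0.04163624] [ 0.03196593 -0.10525581 -0.71739629]
0.08 False 0.08016386747510774 [-0.07 -0.11 -0.53]
0.07 False 0.07022008589412387 [0.54 0.49 0.76]
0.062 False 0.06242206427000328 [ 0.33  0.15 -0.34]
0.055 False 0.06114018529002249 [ 0.01 -1.25 -0.14]
10.0917
```

View pics/s3.png

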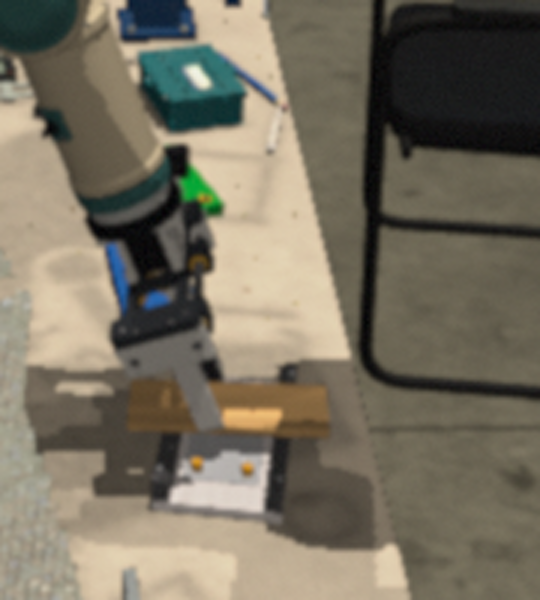

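Gripped (0.061 opening); picture shows the finger on the board's near edge. Now over to the rest.

```bash
python3 - <<'E'
from h import *
gripper_to(.045,30)
p=telemetry.current_ee_pos()
r.move_l(p+[0,0,.09],vel=.15)
print(telemetry.current_opening())
a,z,y=lean2(.35,.010,.004); q=quat(y,z)
print(inverse_kinematics(a,q))
r.move_to(a+[0,0,.07],q)
print(telemetry.current_t(),telemetry.current_opening())
for c in("side","top"): cv2.imwrite(f"pics/{c}4.png",vision.snapshot(c)[:,:,::-1])
E
python3 -c "
import cv2,numpy as np
cv2.imwrite('pics/c4.png',cv2.resize(cv2.imread('pics/side4.png')[150:350,200:420],None,fx=3,fy=3,interpolation=2))"
```

```text
0.060810400821852954
[ 0.40677529  0.29810181  1.90147927 -0.13881322  0.70331581 -1.11883277]
12.0833 0.06086766632083345
```

View pics/c4.png

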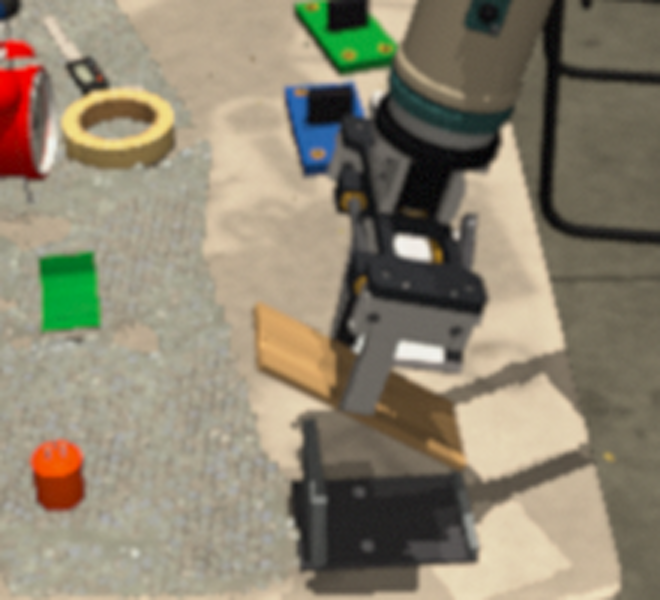

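```bash
python3 - <<'E'
from h import *
# overlay predicted board corners in the current view (no robot time)
im=cv2.imread("pics/side4.png")
a,z,y=lean2(.35,.010,.004)
_,_,_,bx=lean_pose(-.049,.008,np.radians(34.9)); n=np.cross(bx,y)
ex=np.array([np.cos(RY),np.sin(RY),0])
low=np.r_[RC,0]+ex*-.049+[0,0,.078]
pts=[low+bx*i*.16+y*j*.031+n*k*.008 for i in(0,1) for j in(1,-1) for k in(0,1)]
for u in proj("side",pts): cv2.circle(im,tuple(u.round().astype(int)),1,(255,0,255),-1)
ey=np.array([-np.sin(RY),np.cos(RY),0])
for P in ([-.058,.04,.016],[-.058,-.04,.016],[.037,.04,.065],[.037,-.04,.065],[-.058,.04,.006],[-.058,-.04,.006],[.037,-.04,.006],[.037,.04,.006]):
    u=proj("side",np.r_[RC,0]+ex*P[0]+ey*P[1]+[0,0,P[2]])[0]; cv2.circle(im,tuple(u.round().astype(int)),1,(0,255,0),-1)
cv2.imwrite("pics/o4.png",cv2.resize(im[220:350,270:400],None,fx=5,fy=5,interpolation=2)[:600])
E
```

```text
(no output)
```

View pics/o4.png

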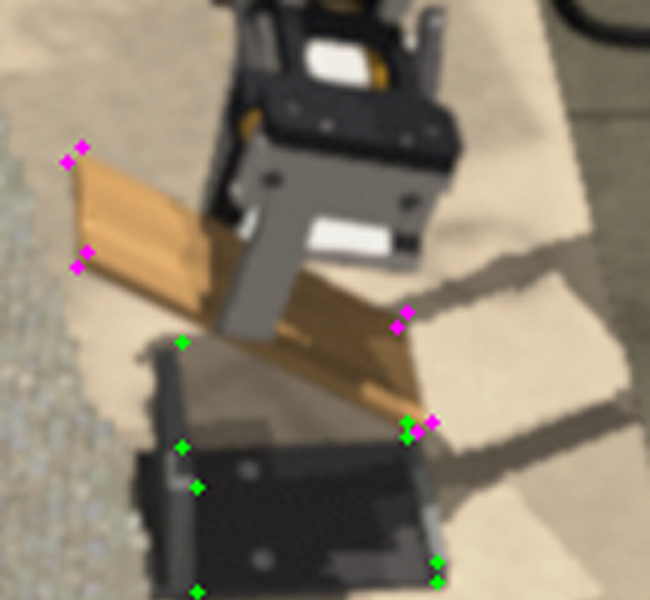

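The overlay agrees with the picture to 1–2 px for the board ends and the rest corners, so I'll lower under a force guard and release.

```bash
python3 - <<'E'
from h import *
a,z,y=lean2(.35,.010,.004); a=a+[0,.002,0]
r.move_l(a+[0,0,.012],vel=.12)
print(r.move_l(a-[0,0,.008],vel=.04,guard=4),telemetry.current_ee_pos()-a,telemetry.current_wrist_force().round(2),telemetry.current_t())
im=vision.snapshot("side");cv2.imwrite("pics/s5.png",cv2.resize(im[220:350,270:400,::-1],None,fx=4,fy=4,interpolation=2))
E
```

```text
True [ 0.00072101  0.0002497  -0.00344687] [-0.66 -0.5   4.21] 13.25
```

View pics/s5.png

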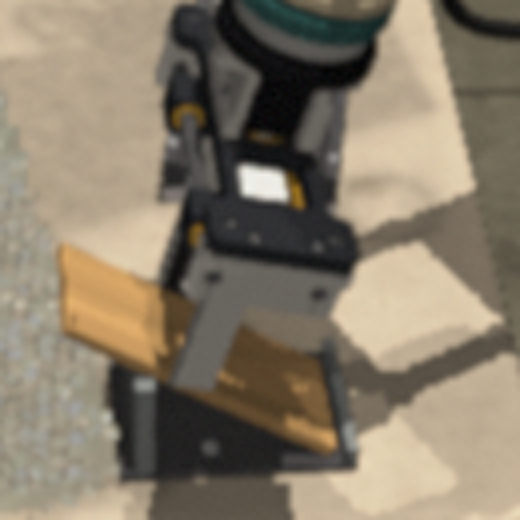

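The lower end sits behind the toe strip at about (335,450). Releasing and retracting.

```bash
python3 - <<'E'
from h import *
gripper_to(.085,25)
p=telemetry.current_ee_pos(); a,z,y=lean2(.35,.010,.004)
r.move_l(p-.10*z,vel=.15)
im=vision.snapshot("side");cv2.imwrite("pics/s6.png",cv2.resize(im[220:350,270:400,::-1],None,fx=4,fy=4,interpolation=2))
print(telemetry.current_t(),models.mark_of("board","side"))
# clear view: go over the cover
CY=.106; c=np.array([.514,-.241])
k=quat([-np.sin(CY),np.cos(CY),0],[0,0,-1])
print(inverse_kinematics([*c,.15],k))
r.move_to([*c,.13],k)
print(telemetry.current_t())
for n in("side","top"): cv2.imwrite(f"pics/{n}7.png",vision.snapshot(n)[:,:,::-1])
for t in("jig","pins_middle","cover","handle"):
    print(t,[(np.round(d["at"],4),round(d["score"],2)) for n in("side","top") for d in models.mark_of(t,n)])
E
python3 -c "
import cv2,numpy as np
cv2.imwrite('pics/c7.png',np.hstack([cv2.resize(cv2.imread('pics/side7.png')[170:350,270:390],None,fx=3,fy=3,interpolation=2),cv2.resize(cv2.imread('pics/top7.png')[210:330,120:260],None,fx=3,fy=3,interpolation=2).copy()[:360].repeat(1,0) if 0 else cv2.copyMakeBorder(cv2.resize(cv2.imread('pics/top7.png')[210:330,120:260],None,fx=3,fy=3,interpolation=2),0,180,0,0,0)]))"
```

```text
14.7417 [{'at': [0.5137, 0.2678, 0.048], 'score': 0.92}]
[-5.60991668e-01  3.04087861e-01  1.61655449e+00 -4.44089210e-16
  1.22095030e+00 -2.23778799e+00]
16.625
jig [(array([ 0.4613,  0.014 , -0.0019]), 0.69), (array([0.4427, 0.2577, 0.0054]), 0.16), (array([0.4601, 0.0141, 0.0048]), 0.96)]
pins_middle [(array([0.4605, 0.0099, 0.0197]), 0.97), (array([0.5411, 0.2629, 0.0634]), 0.2)]
cover [(array([ 0.5113, -0.2379,  0.0044]), 0.93), (array([ 0.4907, -0.4258, -0.0058]), 0.9), (array([ 0.5138, -0.238 ,  0.0039]), 0.84), (array([ 0.49  , -0.4217,  0.0034]), 0.81), (array([0.4605, 0.0156, 0.0065]), 0.65)]
handle [(array([ 0.5129, -0.2417,  0.0445]), 0.75), (array([ 0.4899, -0.4211,  0.0346]), 0.72), (array([ 0.4911, -0.4276,  0.0376]), 0.71), (array([ 0.5134, -0.2383,  0.0331]), 0.69)]
```

View pics/c7.png

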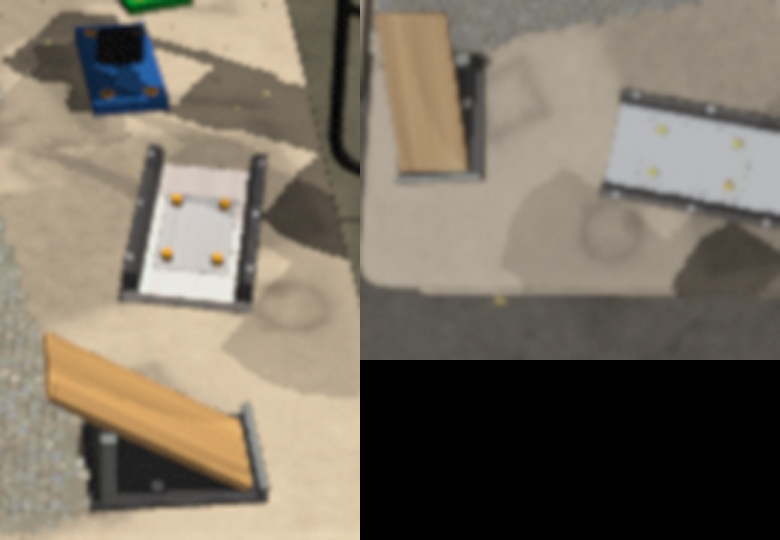

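View pics/s6.png

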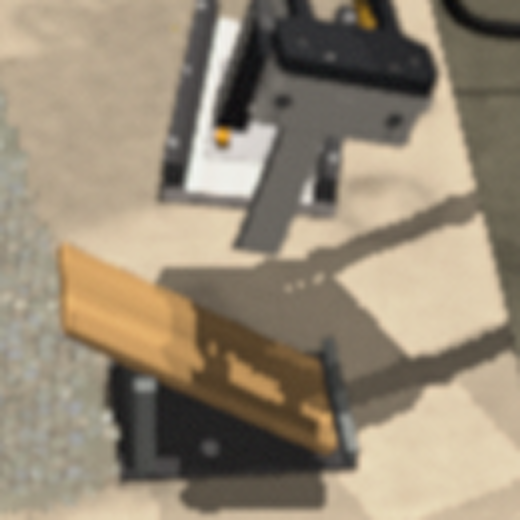

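The board leans on the rest, released, with its lower end behind the toe. All four pins are now visible. I'll localise the jig precisely from the pins and fences, and the cover from its rivets and handle.

```bash
python3 - <<'E'
from h import *
from scipy.optimize import least_squares
from itertools import product
S=cv2.imread("pics/side7.png");T=cv2.imread("pics/top7.png")
def blobs(im,c,c0,rad):
    u0=proj(c,[c0])[0]; hsv=cv2.cvtColor(im,cv2.COLOR_BGR2HSV).astype(int)
    m=((hsv[...,0]>12)&(hsv[...,0]<38)&(hsv[...,1]>90)&(hsv[...,2]>90)).astype(np.uint8)
    n,l,s,ce=cv2.connectedComponentsWithStats(m)
    return [(ce[i].round(2),s[i,4]) for i in range(1,n) if np.hypot(*(ce[i]-u0))<rad and 2<s[i,4]<60]
for c,im in(("side",S),("top",T)):
    print(c,"jig",blobs(im,c,[.46,.012,.02],45)); print(c,"cover",blobs(im,c,[.513,-.24,.014],45))
cv2.imwrite("pics/z1.png",cv2.resize(T[225:300,190:280],None,fx=8,fy=8,interpolation=2)[:600,:800])
cv2.imwrite("pics/z2.png",cv2.resize(S[210:280,300:370],None,fx=8,fy=8,interpolation=2)[:600,:800])
E
```

```text
side jig [(array([328.5, 235.8]), np.int32(10)), (array([344.5, 237.5]), np.int32(12)), (array([325. , 254.2]), np.int32(10)), (array([342. , 255.8]), np.int32(10))]
side cover [(array([303.8, 151.6]), np.int32(5)), (array([327.8, 165.6]), np.int32(5)), (array([315.88, 168.12]), np.int32(8))]
top jig []
top cover [(array([326.5, 242.5]), np.int32(4))]
```

View pics/z1.png

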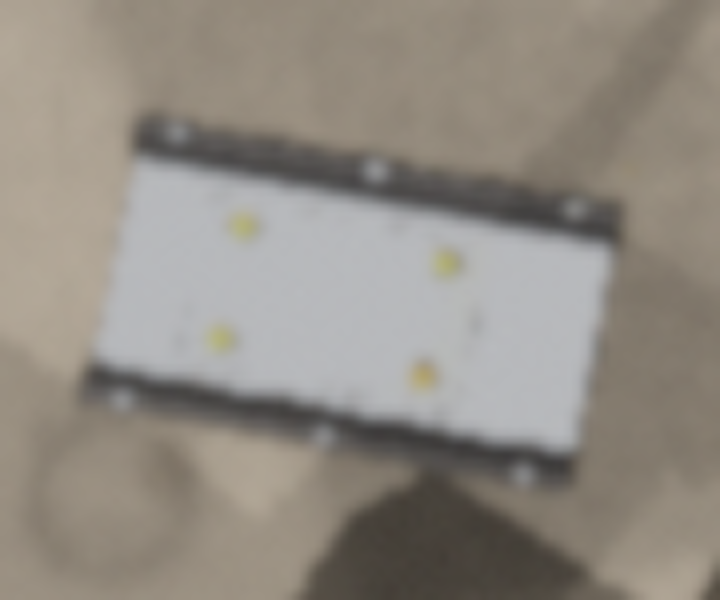

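View pics/z2.png

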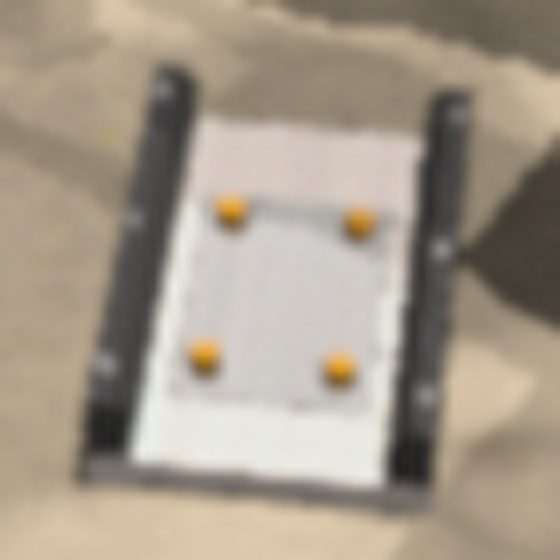

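```bash
cat > fit.py <<'E'
from h import *
from scipy.optimize import least_squares
f=lambda L,o:(np.array(L)+.5)/8-.5+np.array(o)
Ts=f([(177,131),(376,170),(575,208),(121,399),(323,433),(523,474)],(190,225))
Ss=f([(107,365),(135,218),(163,90),(425,395),(443,250),(458,115)],(300,210))
Tp=f([(244,226),(447,263),(222,340),(424,375)],(190,225))
Sp=f([(204,354),(232,209),(339,369),(358,222)],(300,210))
def W(p,L):
    c,s=np.cos(p[2]),np.sin(p[2]); L=np.array(L,float)
    return np.c_[p[0]+c*L[:,0]-s*L[:,1],p[1]+s*L[:,0]+c*L[:,1],L[:,2]]
def res(p,cams):
    hx,dy,o=p[3:6]
    scr=W(p,[(hx,dy,.032),(hx,0,.032),(hx,-dy,.032),(-hx,dy,.032),(-hx,0,.032),(-hx,-dy,.032)])
    pin=lambda z:W(p,[(.02,.036+o,z),(.02,-.036+o,z),(-.02,.036+o,z),(-.02,-.036+o,z)])
    e=[]
    if "t" in cams: e+=[proj("top",scr)-Ts,proj("top",pin(.019))-Tp]
    if "s" in cams: e+=[proj("side",scr)-Ss,proj("side",pin(.017))-Sp]
    return np.vstack(e).ravel()
if __name__=="__main__":
    for cams in("t","s","ts"):
        o=least_squares(res,[.46,.012,-.17,.045,.07,0],args=(cams,)); print(cams,o.x.round(4),"rms",np.sqrt((o.fun**2).mean()).round(3))
E
python3 fit.py
python3 - <<'E'
import cv2
S=cv2.imread("pics/side7.png");T=cv2.imread("pics/top0.png");S0=cv2.imread("pics/side0.png")
cv2.imwrite("pics/z3.png",cv2.resize(T[225:268,290:360],None,fx=10,fy=10,interpolation=2))
cv2.imwrite("pics/z4.png",cv2.resize(S0[170:215,285:335],None,fx=10,fy=10,interpolation=2))
E
```

```text
t [ 0.4612  0.0128 -0.1696  0.0464  0.0703  0.0062] rms 0.126
s [ 0.4619  0.015  -0.1733  0.0462  0.0695  0.0064] rms 0.141
ts [ 0.4615  0.0135 -0.1714  0.0463  0.0701  0.0063] rms 0.291
```

View pics/z3.png

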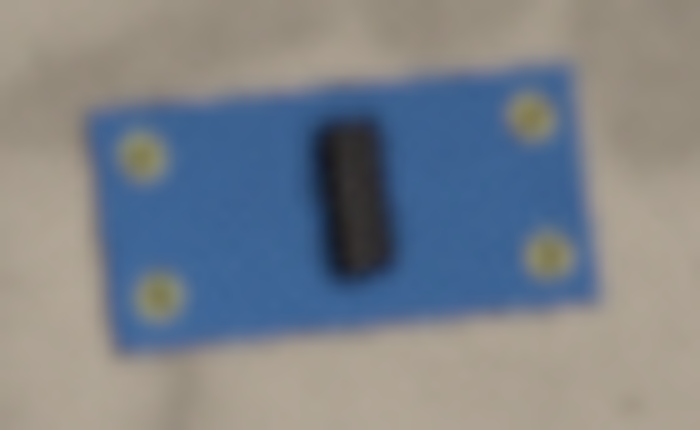

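View pics/z4.png

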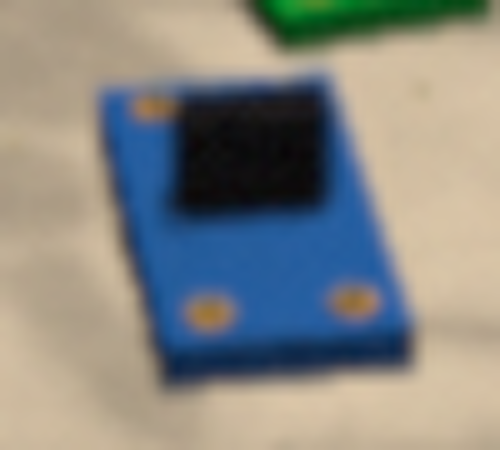

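```bash
python3 - <<'E'
from h import *
from scipy.optimize import least_squares
g=lambda L,o:(np.array(L)+.5)/10-.5+np.array(o)
T4=g([(142,156),(530,116),(158,297),(549,255)],(290,225)); S3=g([(208,313),(152,106),(353,300)],(285,170))
Hs=g([(182,208),(325,205)],(285,170))
from fit import W
def res(p,cams):
    hx,hy=p[3:5]
    L=W(p,[(hx,hy,.014),(hx,-hy,.014),(-hx,hy,.014),(-hx,-hy,.014)])
    e=[]
    if"t" in cams:e.append(proj("top",L)-T4)
    if"s" in cams:e.append(proj("side",L[:3])-S3)
    return np.vstack(e).ravel()
for c in("t","ts"):
    o=least_squares(res,[.513,-.24,.1,.02,.06],args=(c,));print(c,o.x.round(4),np.sqrt((o.fun**2).mean()).round(3))
# handle top from 2 views: rib top centre; top px (355,197)
hx=g([(352,195)],(290,225))[0]
print("handle top px->",back("top",hx,.049))
# handle height: side: rib upper far edge centre row ~95 at (255,95); 
L=W(o.x,[(0,.008,.049),(0,-.008,.049),(.022,.008,.014),(-.022,.008,.014),(.022,.008,.049),(-.022,-.008,.049)])
print((proj("side",L)-[285,170])*10)
print((proj("top",L)-[290,225])*10)
E
```

```text
t [ 0.5145 -0.2419  0.1207  0.02    0.056 ] 0.028
ts [ 0.5149 -0.2415  0.1186  0.0201  0.056 ] 0.217
handle top px-> [[ 0.51421024 -0.23871317  0.049     ]]
[[252.33295273 100.56799098]
 [243.52356551  71.58779205]
 [173.84679036 213.03089086]
 [328.16124623 201.30319488]
 [174.06324757 106.38662718]
 [320.91725186  65.86997858]]
[[328.97410063 191.16901991]
 [386.2763384  185.27195963]
 [302.0451637  125.95833515]
 [320.97585503 279.91571435]
 [319.2101948  112.21847715]
 [396.26309398 264.62500628]]
```

```bash
cat >> h.py <<'E'
J=np.array([.4615,.0135]); JY=-.171
def jw(x,y,z): return np.array([J[0]+np.cos(JY)*x-np.sin(JY)*y, J[1]+np.sin(JY)*x+np.cos(JY)*y, z])
JQ=quat([-np.sin(JY),np.cos(JY),0],[0,0,-1])
CC=np.array([.5149,-.2415]);CYW=.119
E
python3 - <<'E'
from h import *
k=quat([-np.sin(CYW),np.cos(CYW),0],[0,0,-1])
gripper_to(.06,20)
r.move_l([*CC,.10],k,vel=.12)
print(r.move_l([*CC,.044],vel=.1,guard=6),telemetry.current_ee_pos())
gripper_to(.005,20)
print(telemetry.current_opening(),telemetry.current_wrist_force().round(2),telemetry.current_ee_pos())
r.move_l([*CC,.13],vel=.12)
r.hold(.2)
print(telemetry.current_opening(),telemetry.current_wrist_force().round(2),telemetry.current_torque().round(3))
t=jw(0,-.016,.13); r.move_to(t,JQ)
print(telemetry.current_ee_pos()-t,telemetry.current_t())
r.move_l(jw(0,-.016,.085),vel=.1)
for c in("side","top"): cv2.imwrite(f"pics/{c}8.png",vision.snapshot(c)[:,:,::-1])
E
python3 -c "
import cv2,numpy as np
cv2.imwrite('pics/c8.png',np.hstack([cv2.resize(cv2.imread('pics/side8.png')[190:290,290:390],None,fx=6,fy=6,interpolation=2)]))"
```

```text
False [ 0.51542059 -0.24183887  0.04452069]
0.015579157836587651 [0.05 0.64 1.31] [ 0.51491638 -0.24151374  0.04403932]
0.016035079843836196 [ 0.56  0.09 -1.86] [ 0.066 -0.114 -0.007]
[ 0.0008954  -0.00066672  0.00020998] 21.6083
```

View pics/c8.png

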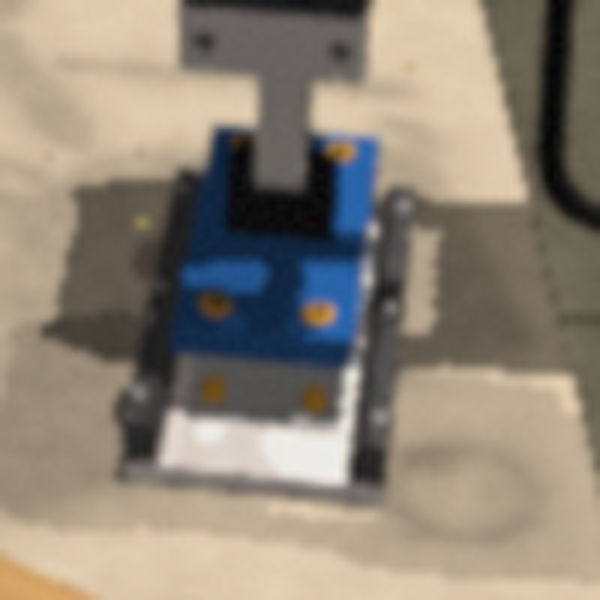

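View pics/top8.png

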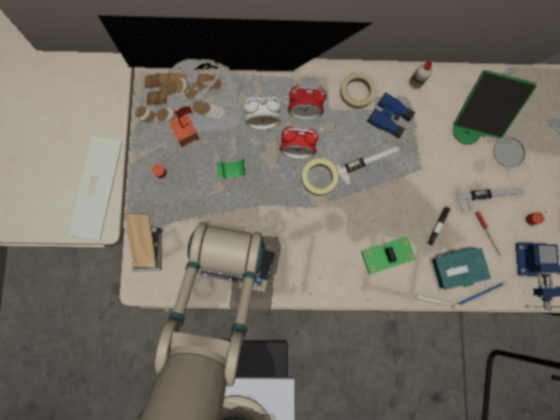

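```bash
python3 - <<'E'
from h import *
from scipy.optimize import least_squares
from fit import W
obs=(np.array([(215,305),(320,315),(344,152)])+.5)/6-.5+[290,190]
obs=obs[:3]
o=least_squares(lambda p:(proj("side",W(p,[(.02,.056,.055),(-.02,.056,.055),(-.02,-.056,.055)]))-obs).ravel(),[.46,0,-.17])
p=o.x; d=p[:2]-J
print(p,o.fun.round(2),"jig frame (side ref J combined)",np.cos(JY)*d[0]+np.sin(JY)*d[1],-np.sin(JY)*d[0]+np.cos(JY)*d[1])
d=p[:2]-[.4619,.015];print("rel side-only jig fit",np.cos(JY)*d[0]+np.sin(JY)*d[1],-np.sin(JY)*d[0]+np.cos(JY)*d[1], "yaw diff",p[2]+.172)
E
```

```text
[ 0.45899941 -0.00095165 -0.17890747] [ 0.16 -0.01 -0.15  0.01 -0.01  0.01] jig frame (side ref J combined) -4.91316346140332e-06 -0.014666393631598126
rel side-only jig fit -0.00014382742656218837 -0.01621258340892403 yaw diff -0.006907470541670846
```

The side view puts the held cover in the jig frame at x ≈ 0, y ≈ -16 mm, with yaw within 0.01. Lowering onto the pin tips with a light grip.

```bash
python3 - <<'E'
from h import *
gripper_to(.005,9)
print(telemetry.current_opening())
r.move_l(jw(0,-.016,.072),vel=.06)
g=r.move_l(jw(0,-.016,.061),vel=.02,guard=3)
print(g,telemetry.current_ee_pos(),telemetry.current_wrist_force().round(2),telemetry.current_torque().round(3))
r.hold(.15)
for c in("side",): cv2.imwrite(f"pics/{c}9.png",cv2.resize(vision.snapshot(c)[190:290,290:390,::-1],None,fx=6,fy=6,interpolation=2))
print(telemetry.current_t())
E
```

```text
0.015870454250206344
True [ 0.45900234 -0.00229815  0.06362764] [ 1.65 -0.27  2.76] [ 0.03  -0.24   0.079]
23.5417
```

View pics/side9.png

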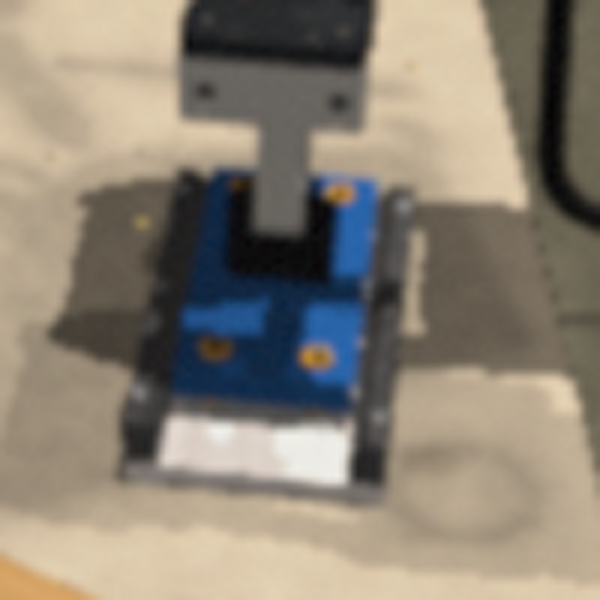

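The cover sits between the fences at pin-tip height, TCP z 0.0636 against 0.064 expected. I'll open slightly, let it settle, then slide left at 20 mm/s.

```bash
python3 - <<'E'
from h import *
gripper_to(.026,9)
r.hold(.3)
cv2.imwrite("pics/s10.png",cv2.resize(vision.snapshot("side")[190:290,290:390,::-1],None,fx=6,fy=6,interpolation=2))
p=telemetry.current_ee_pos()
def jy(p): d=p[:2]-J; return -np.sin(JY)*d[0]+np.cos(JY)*d[1], np.cos(JY)*d[0]+np.sin(JY)*d[1]
print(jy(p),telemetry.current_wrist_force().round(2),telemetry.current_opening())
for y in(-.008,0,.006,.010,.014):
    g=r.move_l(jw(0,y,.0635),vel=.02,guard=8)
    print(y,g,np.round(jy(telemetry.current_ee_pos()),4),telemetry.current_wrist_force().round(2))
    if g: break
print(telemetry.current_t())
cv2.imwrite("pics/s11.png",cv2.resize(vision.snapshot("side")[190:290,290:390,::-1],None,fx=6,fy=6,interpolation=2))
E
python3 -c "
import cv2,numpy as np
cv2.imwrite('pics/c11.png',cv2.resize(np.hstack([cv2.imread('pics/s10.png'),cv2.imread('pics/s11.png')]),None,fx=.65,fy=.65))"
```

```text
(np.float64(-0.016001594577799108), np.float64(-0.0007673490100036785)) [-0.49 -0.22  0.09] 0.026016324123664947
-0.008 False [-0.0078  0.    ] [ 0.78  0.18 -0.51]
0 False [0.0003 0.    ] [ 0.1   0.62 -0.03]
0.006 False [ 0.0064 -0.    ] [ 0.07  0.41 -0.46]
0.01 False [ 0.0103 -0.    ] [-0.09  0.73  0.56]
0.014 False [ 0.0136 -0.    ] [-0.93 -2.09  0.15]
26.5417
```

View pics/c11.png

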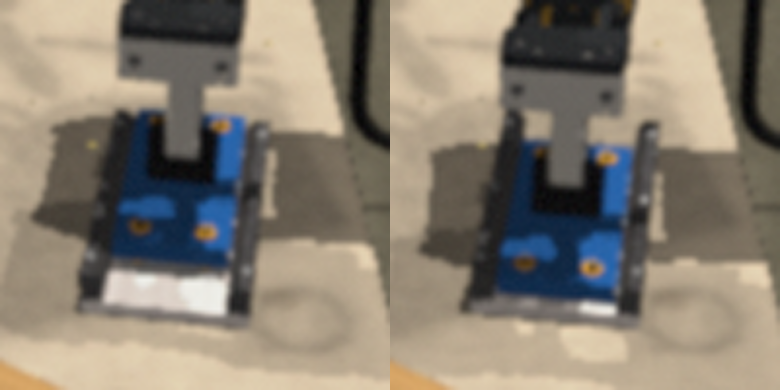

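```bash
cat > z.py <<'E'
from h import *
from scipy.optimize import least_squares
from fit import W
def fitz(im):  # jig fixed to side fit; solve cover y,z,x from orange dots near
    obs0=None
def solve(obs):
    obs=(np.array(obs)+.5)/6-.5+[290,190]; Js=np.array([.4619,.015]);a=-.1725
    def f(p):
        c,s=np.cos(a),np.sin(a)
        b=[Js[0]+c*p[0]-s*p[1],Js[1]+s*p[0]+c*p[1],a]
        return (proj("side",W(b,[(.02,.056,p[2]+.014),(-.02,.056,p[2]+.014),(-.02,-.056,p[2]+.014)]))-obs).ravel()
    o=least_squares(f,[0,0,.02]); return o.x.round(4),o.fun.round(2)
E
python3 - <<'E'
from z import *
print(solve([(215,348),(317,357),(340,193)]))
print(solve([(208,406),(311,412),(332,242)]))
E
```

```text
(array([ 0.0002, -0.018 ,  0.0187]), array([-0.01, -0.07,  0.01,  0.06,  0.  ,  0.01]))
(array([0.0003, 0.0077, 0.0113]), array([-0.19, -0.45, -0.12,  0.26,  0.34,  0.2 ]))
```

```bash
python3 - <<'E'
from h import *
print(r.move_l(jw(0,.018,.0635),vel=.02,guard=6))
p=telemetry.current_ee_pos(); d=p[:2]-J; print(-np.sin(JY)*d[0]+np.cos(JY)*d[1],telemetry.current_wrist_force().round(2))
cv2.imwrite("pics/s12.png",cv2.resize(vision.snapshot("side")[190:290,290:390,::-1],None,fx=6,fy=6,interpolation=2))
print(telemetry.current_t())
E
```

```text
True
0.01361701997571861 [-0.38 -3.17  2.29]
26.85
```

View pics/s12.png

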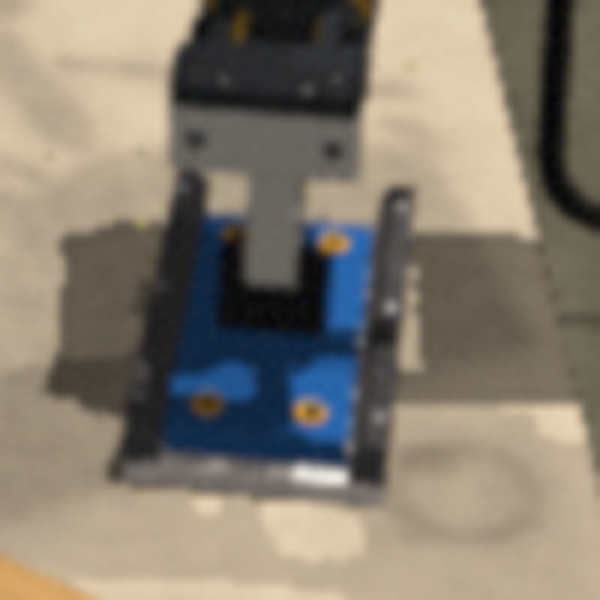

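The dot fit gives cover z ≈ 11.3 mm and y ≈ +8 mm, blocked by the pins, so it is home. Next I'll centre the fingers, grip, and press down to about 15 N.

```bash
python3 - <<'E'
from h import *
r.move_l(jw(0,.0085,.0635),vel=.03)
r.move_l(jw(0,.0085,.055),vel=.04,guard=6)
f0=telemetry.current_wrist_force();print(telemetry.current_ee_pos(),f0.round(2))
gripper_to(.005,45)
r.hold(.2)
f=telemetry.current_wrist_force();print(telemetry.current_opening(),f.round(2))
p=np.array(telemetry.current_ee_pos())
g=r.move_l(jw(0,.0085,.040),vel=.01,guard=15)
r.hold(.3)
print(g,telemetry.current_ee_pos(),[telemetry.current_wrist_force().round(2) for _ in range(3)],telemetry.current_opening(),telemetry.current_t())
E
```

```text
[0.46248448 0.02198961 0.05449609] [ 0.27 -1.16 -0.38]
0.015453756907074252 [ 1.32  0.6  -1.21]
True [0.4630184  0.0218424  0.05497485] [array([-1.22, -0.42,  5.5 ]), array([-1.22, -0.42,  5.5 ]), array([-1.22, -0.42,  5.5 ])] 0.01512210479233411 28.7833
```

```bash
python3 - <<'E'
from h import *
z0=telemetry.current_ee_pos()[2]
xy=telemetry.current_ee_pos()[:2]
for k in range(1,14):
    r.move_l([*xy,z0-.0004*k],vel=.01); r.hold(.2)
    f=telemetry.current_wrist_force()
    print(k,f.round(2),round(telemetry.current_ee_pos()[2],5))
    if f[2]>14: break
r.hold(.5)
print([float(telemetry.current_wrist_force()[2].round(2)) for _ in range(2)],telemetry.current_opening(),telemetry.current_torque().round(3),telemetry.current_t())
for c in("side","top"): cv2.imwrite(f"pics/{c}13.png",vision.snapshot(c)[:,:,::-1])
E
python3 -c "
import cv2,numpy as np
cv2.imwrite('pics/c13.png',cv2.resize(cv2.imread('pics/side13.png')[190:340,270:400],None,fx=4,fy=4,interpolation=2))
cv2.imwrite('pics/c13b.png',cv2.resize(cv2.imread('pics/side13.png')[190:290,290:390],None,fx=6,fy=6,interpolation=2))"
```

```text
1 [-1.06 -0.33  5.35] 0.055
2 [-2.02 -0.84  8.99] 0.05498
3 [-2.52  1.2  13.11] 0.05497
4 [-4.62 -0.11 15.56] 0.05495
[15.49, 15.49] 0.015504882822117658 [ 0.087  0.533 -0.013] 31.0833
```

View pics/c13.png

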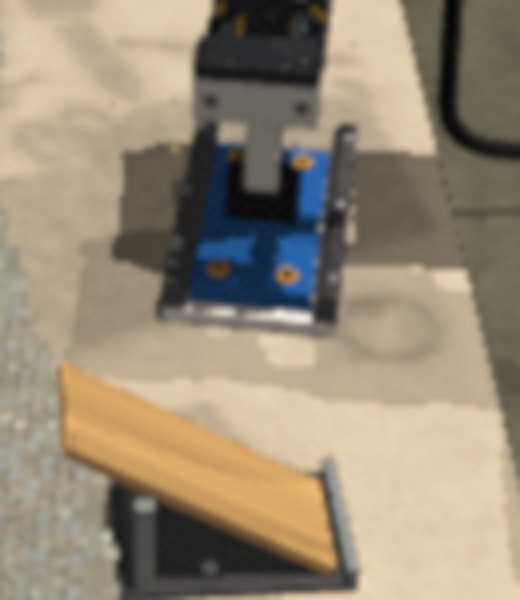

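View pics/c13b.png

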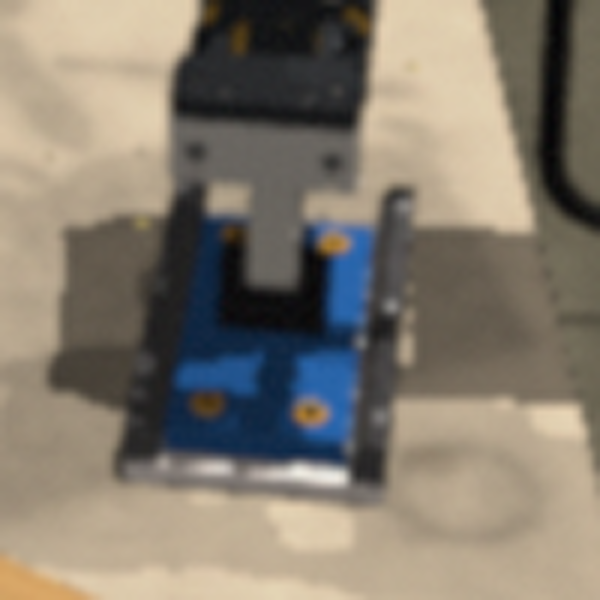

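```bash
python3 - <<'E'
from z import *
print(solve([(207,403),(311,412),(333,243)]))
r.hold(.3); print(telemetry.current_wrist_force().round(2),telemetry.current_opening(),np.abs(telemetry.current_dq()).max())
print(models.mark_of("board","side"),[(t,models.mark_of(t,"side")[0]["at"]) for t in("masking_tape","green_channel","red_plug")],telemetry.current_t())
r.sign_off()
E
```

```text
(array([0.0006, 0.003 , 0.0079]), array([ 0.03, -0.1 , -0.15,  0.1 ,  0.13,  0.01]))
[-3.44 -0.49 15.12] 0.015595582663297025 0.002241015454561316
[{'at': [0.5178, 0.2653, 0.0491], 'score': 0.61}, {'at': [0.4577, -0.0014, 0.0187], 'score': 0.22}] [('masking_tape', [0.7159, -0.2289, 0.0034]), ('green_channel', [0.7314, 0.0324, 0.0027]), ('red_plug', [0.7182, 0.2311, 0.003])] 31.6833
the job is handed in; nothing more can be done
```

I leaned the board on the rest and released it. I then set the blue cover on the pin tips at the right-hand end and slid it left until it dropped over the pins. I handed the job in at about 31.7 s, still gripping the handle and pressing down. `sign_off` gives no verdict, so success is not confirmed.

**What went wrong:** my first grasp of the board closed to 50 mm without holding it. The board stayed in place, and a second grasp about 4 mm deeper held it.

**Last checks:**
- **Push and grip:** the vertical wrist force was 15.1 N and the jaws were 15.6 mm apart on the handle, which fits the 16 mm rib. The arm was at rest.
- **Cover home:** the TCP stood 8.7 mm lower than when the cover lay on the tips, against the 8 mm drop expected. The picture shows the cover between the fences, and the pins had blocked it at the end of the slide.
- **Cover height disagreement:** a single-view dot fit gave 11.3 mm above the jig's origin just after the drop. On the last picture the same fit gave 7.9 mm, below the bed top at 12 mm, so I put that down to pixel error. I did not measure it again.
- **Board:** the last picture shows it sloping on the rest with its lower end behind the toe strip. Its middle is about 18 mm from the rest's origin.
- **Bystanders:** all three were found within about 5 mm of their starting marks.

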